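# Close the battery carton and hold the scanner on its label

## Task

Close the carton: first fold down the short plain inner flap while the long flap is still open, then fold the long flap with the paper label down flat over it. Then draw the hand scanner up out of its stand, turn it nose-down and finish holding it in the air, gripped and touching nothing else, its window about 10 cm from the label and pointing at the middle of it, steeply down (a slant of up to 35 degrees from straight down is fine). Leave the tape roll, the meter and the screwdriver where they lie.

Things in the scene. Friction and masses are not known exactly. Their poses are not given: they have to be found in the camera images.
- carton: Open brown cardboard box, 200 mm along its x, 160 along its y, 110 high, walls 4 mm, heavy and fixed, a black battery module inside (top 90 mm up). Origin: centre of its underside; z up. Its two short end flaps are already folded in; two hinged flaps stand open, the short one on its -y side (inner), the long one on its +y side (outer).
- flap_inner (a joint): Hinge of the short plain flap on the carton's -y side: 194 mm wide, 100 long, 3 thick, 25 g. 0 = closed, flat over the box (underside 110 mm above the bench); 1.57 = straight up; larger leans outwards (stop at 2.2). Friction of 0.04 N m: the flap stays wherever it is left; no spring. Flaps do not collide with each other.
- flap_inner_hinge (a point): Middle of the inner flap's hinge line, which runs along the carton's x: 110 mm up, 80 mm from the carton's centre on its -y side.
- flap_outer (a joint): Hinge of the long flap on the carton's +y side, which carries the label; 194 mm wide, 155 mm long, 3 mm thick, 40 g. Values and stiffness as for flap_inner; closed, it lies over the inner flap, its underside 114 mm above the bench.
- flap_outer_hinge (a point): Middle of the outer flap's hinge line, along the carton's x: 114 mm up, 80 mm from the carton's centre on its +y side.
- label (a point): Middle of the 100 x 65 mm white paper label with black bars, on the outside face of the long flap, 80 mm from its hinge; with the flap closed it faces up at the carton's middle, 117 mm above the bench.
- stand: Grey plastic scanner stand, fixed: foot 130 x 110 x 10 mm, and on it a 54 x 46 mm upright socket whose rim is 62 mm above the bench, with a well 38 mm along x by 30 mm along y. Origin: centre of the underside; z up.
- scanner: Pistol-shaped scanner, 140-260 g, handle upright in the well, 44 mm deep, 2 mm play a side. Origin: centre of the handle's bottom end, 18 mm above the bench; z up the handle (34 x 26 mm, 104 long), nose to -x. Head: grey block 107 long, 42 wide (y, parallel sides), 44 thick, middle of main part at (-12, 0, 118) mm, dips 20 deg to the nose. Pinch its width from above at (-8, 0, 120).
- lens: The scanner's window frame, fixed on the scanner: origin at the middle of the window at the tip of the nose, at (-73, 0, 96) mm in the scanner's axes; its z points back along the head (into the scanner), so the beam leaves along its -z; its y is the scanner's y. With the handle upright the beam points 20 degrees below level.
- tape: Loose roll of tape, ring 100 mm across and 48 mm high, a bystander. Origin: centre of its underside.
- meter: Loose yellow hand meter lying flat, 150 x 75 x 42 mm, a bystander. Origin: centre of its underside.
- screwdriver: Loose screwdriver lying on the bench, a bystander.
Not all that is in view belongs to the job. Leave any green look-alike of the scanner alone.

How it is judged:
On the way, in this order (a step that is already met when the one before it is completed fails the run):
1. the inner flap is folded down while the labelled outer flap is still open (value of joint flap_inner below 0.12 rad and value of joint flap_outer above 0.7 rad), for 0.1 s.
2. the outer flap is folded down over it (value of joint each of flap_inner, flap_outer below 0.12 rad), for 0.2 s.
3. the scanner is drawn clear of its stand in the gripper, the flaps shut (all of step 2 and contact force between the fingers and scanner above 1 N and contact force between scanner and stand below 0.05 N and z of scanner in the frame of stand above 0.066 m), for 0.1 s.
At the end, for the whole second after the job is handed in: Both flaps shut (within 0.12 rad); the scanner held still by the gripper alone, touching neither carton, stand nor bystanders, its window over 150 mm above the bench; its beam within 35 degrees of straight down, passing within 35 mm of the label's middle, the window 50 to 160 mm from the label (all of step 2 and contact force between the fingers and scanner above 1 N and contact force between scanner and carton below 0.05 N and contact force between scanner and stand below 0.05 N and contact force between scanner and tape below 0.05 N and contact force between scanner and meter below 0.05 N and contact force between scanner and screwdriver below 0.05 N and angle between lens's own z axis and vertical below 0.6109 rad and x of label in the frame of lens between -0.035 and 0.035 m and y of label in the frame of lens between -0.035 and 0.035 m and z of label in the frame of lens between -0.16 and -0.05 m and height (world z) of lens above 0.15 m and linear speed of scanner below 0.03 m/s and angular speed of scanner below 0.2 rad/s); the arm keeps its last pose, push and grip.
It fails at once if the tape is pushed more than 3 cm away (distance of tape from where it was at the start of the episode above 0.03 m).
It fails at once if the meter is pushed more than 3 cm away (distance of meter from where it was at the start of the episode above 0.03 m).
It fails at once if the screwdriver is pushed more than 3 cm away (distance of screwdriver from where it was at the start of the episode above 0.03 m).
It also fails if it takes over 64 s, if anything falls off the work surface, if the arm or the gripper's body presses on something with over 40 N, if the wrist force passes 120 N, or if a joint passes its speed limit or range.

## Robot

A 6-joint arm with a two-finger parallel gripper is mounted at the origin on the work surface. World frame = base frame: x ahead of the robot, y to its left, z up, the work surface at z = 0. Lengths are in m, angles in rad, forces in N, time in s.
With the tool pointing down it reaches from about 0.375 to 0.975 m from the base axis. Payload 3.8 kg.
Tool frame: the origin (TCP) lies between the finger pads; the fingertips stand 11 mm ahead of it and the grasp point (between the pads) lies 8 mm behind it; z points along the fingers, y is the line along which they close (so a half turn about z gives the same grasp; the last joint's range is limited). The gripper opens to 85 mm and grips with 20 to 120 N. Pads are 22 mm wide; open, the fingers measure 114 mm over their backs; the gripper's body (76 mm by 85 mm) begins 54 mm behind the grasp point. The pads swing forward as they close: fully open they stand 13 mm farther back than shut.
Start: joints at [1.286, 0.264, 1.604, -0, 1.274, -0.037], TCP at [0.166, 0.654, 0.242] pointing down, gripper open.
Joint ranges: [-2.63, 2.63], [-0.94, 2.18], [0.31, 2.57], [-1.31, 4.45], [0, 2.66], [-2.55, 2.55]. Speed limits (rad/s): [2.57, 2.57, 3.14, 3.14, 3.14, 3.14].

## Interface

Orientations are given as [roll, pitch, yaw] about the fixed x, y, z axes, in that order (R = Rz(yaw) Ry(pitch) Rx(roll)).
In Python, from plant import bot, optics, models gives the robot as it stands.
- The arm moves only by the tool arm_command, never from a script. Its argument "rows" is text: rows parted by semicolons, each of 6 numbers parted by spaces: the shift along the tool's x, y, z in mm, then the turn, a rotation vector about the tool's x, y, z in degrees. In form: x y z rx ry rz; .... A call has exactly 8 rows; each row shifts and turns the commanded pose from where the row before left it, along the tool's axes as they then stand; what a row does not reach is not made up. A row lasts 1/10 s, in which the tool goes at most 50 mm and 8.59 degrees, less where a joint would pass 70% of its speed; a pose out of reach is approached as far as the arm can. A call is refused whole if a number of a shift passes 50 or a number of a turn 8.59, either way. A call with a gripper value outside its range is refused whole. "gripper" is the opening, from 0 (shut) to 1 (fully open), set as the call begins (left out, the last holds). The fingers move at their own pace and stop on an object; "squeeze" is the grip in N (left out, the last holds). Time passes only in rows, so rows that do not move let the fingers close, or fill a call up. It gives the time, the measured TCP pose, the force, the opening and the grip force at its end, in the units of the state.
- bot.sense(): the state, without advancing time (a new reading comes with each control period).
- optics.grab_frame(name): name is "scene" or "top" or "wrist"; returns a dict with "color" (384x512x3 uint8, blue, green, red), "depth" (384x512 float32, m along the optical axis (not along the pixel's ray), 0 where there is no reading), "K" (3x3 intrinsics, pixels), "distortion" ([k1, k2, p1, p2, k3] as OpenCV has them; the pictures are not rectified), "rvec" (rotation vector, rad) and "tvec" (3), from world to camera coordinates, as OpenCV has them; the wrist camera has in their place "tool_from_camera" (4x4, takes a point from camera to tool coordinates, whose origin is the TCP and whose axes are the flange's). Camera axes: x right, y down, z forward; pixel columns grow to the right and rows downward; lengths in m; the calibration is good to about 2 mm. A picture is of the moment at which its call begins: read the wrist's pose just before it.
- bot.finish_job(): hands the job in; it is judged then, once.
Trained networks look in the newest picture that a camera, given by its name, has taken for a name from the list of things; names that differ only in an ending like _2 or _b are one class to them, and where a whole thing is asked for, a point or a joint stands for the part that bears it (a point fixed in the world has none). Each returns a list of dicts, best first, with "conf" (0 to 1); they miss things now and then, are a little off and sometimes report something else, mostly with a low value. They report only what shows in the picture. A call takes as long as a camera call. They do not tell look-alikes from the thing itself.
- models.look_for(label, camera): "point" ([x, y, z] in m, in world coordinates, good to about 4 mm: the middle of the surface that is visible of it).
- models.pinpoint(label, camera): "point" ([x, y, z] in m, in world coordinates, good to about 4 mm: a listed point, or the origin of a listed thing).
The state is a dict: "clock": time; "joint_pos": joint angles; "qd": joint speeds; "effort": joint torques, N m; "tool_pos": TCP position; "ee_rot": TCP orientation; "wrist_force": force on the tool from outside, world axes, zero at the start; "moment": the same for the moment, N m; "grip_width": finger opening in m; "gripper_force": force on a finger pad.
Only numpy, scipy, OpenCV 4.12 (cv2) and the standard library are available. Lean on these libraries where they do the work, as an engineer would, in place of code of your own. Each camera call takes 0.05 s, during which the arm holds its last target. There are 200 camera calls.

## Working session

There is one attempt and no reset: what is moved stays moved. The work goes in short steps, Python scripts to look and compute and a tool call to move; the robot and the scene stay as the last step left them, time stands still between calls to the robot, and variables do not carry over. Pictures are saved under pics/ and viewed, at most 10 in all, crops included, and the job is handed in when it is done.

Besides the shell and the picture viewer there is one more tool, called after "Request:" as name(argument=value, ...), one argument or row to a line, values as JSON. arm_command: Moves the arm, as the interface text tells. Its arguments: {"type":"object","properties":{"rows":{"type":"string"},"gripper":{"type":"number"},"squeeze":{"type":"number"}},"required":["rows"]}

```bash
mkdir -p pics; ls
python3 - <<'E'
from plant import bot, optics, models
import cv2, numpy as np
for c in ["scene","top"]:
    f=optics.grab_frame(c); cv2.imwrite(f"pics/{c}0.png",f["color"])
    for l in ["carton","flap_inner_hinge","flap_outer_hinge","label","stand","scanner","lens","tape","meter","screwdriver"]:
        print(c,l,[(np.round(d["point"],3).tolist(),round(d["conf"],2)) for d in models.pinpoint(l,c)][:3])
s=bot.sense();print(s)
E
```

```text
pics
scene carton [([0.556, 0.202, -0.003], 0.85), ([0.527, 0.511, -0.0], 0.6)]
scene flap_inner_hinge [([0.55, 0.121, 0.108], 0.67)]
scene flap_outer_hinge [([0.555, 0.277, 0.117], 0.63)]
scene label [([0.553, 0.261, 0.194], 0.62)]
scene stand [([0.565, -0.207, 0.002], 0.94), ([0.499, -0.517, -0.001], 0.35)]
scene scanner [([0.562, -0.205, 0.016], 0.9), ([0.502, -0.046, -0.0], 0.9), ([0.376, -0.17, -0.003], 0.64)]
scene lens []
scene tape [([0.766, -0.053, 0.002], 0.9)]
scene meter [([0.529, 0.51, -0.0], 0.72), ([0.561, -0.207, 0.002], 0.67)]
scene screwdriver [([0.503, -0.519, -0.002], 0.8)]
top carton [([0.551, 0.198, 0.001], 0.61), ([0.554, 0.278, 0.108], 0.22)]
top flap_inner_hinge [([0.549, 0.117, 0.108], 0.6)]
top flap_outer_hinge [([0.555, 0.277, 0.112], 0.73)]
top label [([0.557, 0.264, 0.192], 0.54), ([0.554, 0.201, 0.003], 0.41)]
top stand [([0.565, -0.202, -0.0], 0.93), ([0.766, -0.053, 0.0], 0.72)]
top scanner [([0.562, -0.205, 0.016], 0.92), ([0.381, -0.169, 0.002], 0.79), ([0.497, -0.045, -0.002], 0.77)]
top lens []
top tape [([0.763, -0.055, -0.002], 0.73), ([0.562, -
[... 183 characters left out ...]
0.199, 0.001], 0.16)]
{'clock': 1.1, 'joint_pos': array([ 1.28616056e+00,  2.63896168e-01,  1.60400044e+00, -1.23540797e-05,
        1.27371480e+00, -3.68901689e-02]), 'qd': array([ 0.00055799, -0.00046141,  0.00093283,  0.00092949,  0.00060943,
       -0.00086938]), 'effort': array([-3.59990327e-05, -5.15084732e+01, -3.67730927e+01, -6.55405620e-05,
        1.13279599e-03,  1.47837693e-05]), 'tool_pos': array([0.16551912, 0.6543809 , 0.24228207]), 'ee_rot': array([-3.14157348e+00,  1.11132099e-05,  2.89385068e+00]), 'wrist_force': array([-0.02285324, -0.64278476, -0.4075321 ]), 'moment': array([-0.01913089,  0.02683725, -0.03548441]), 'gripper_force': 0.0, 'grip_width': 0.08539010882205496}
```

View pics/scene0.png

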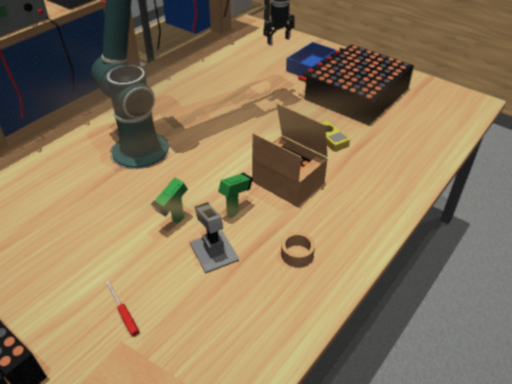

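View pics/top0.png

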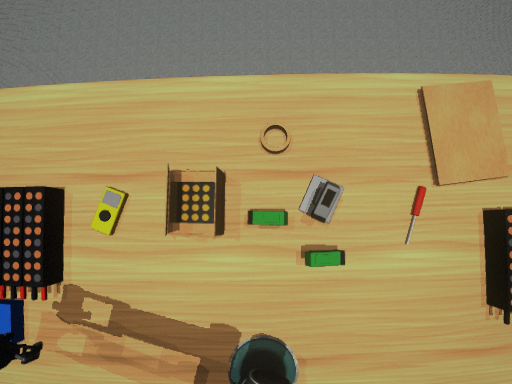

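```bash
cat > h.py <<'E'
from plant import bot, optics, models
import cv2, numpy as np
from scipy.spatial.transform import Rotation as R
np.set_printoptions(precision=4,suppress=True)
def cloud(c,f=None):
    f=f or optics.grab_frame(c)
    h,w=f["depth"].shape
    u,v=np.meshgrid(np.arange(w),np.arange(h))
    p=cv2.undistortPoints(np.stack([u,v],-1).reshape(-1,1,2).astype(float),f["K"],np.array(f["distortion"])).reshape(-1,2)
    z=f["depth"].ravel().astype(float); P=np.c_[p*z[:,None],z]
    Rm,_=cv2.Rodrigues(np.array(f["rvec"],float)); W=(P-np.ravel(f["tvec"]))@Rm
    k=z>0
    return W[k],f["color"].reshape(-1,3)[k],f
E
python3 - <<'E'
from h import *
A=[];C=[]
for c in["scene","top"]:
    W,col,f=cloud(c); A.append(W);C.append(col)
    # local cam resolution
W=np.vstack(A);C=np.vstack(C);src=np.r_[np.zeros(len(A[0])),np.ones(len(A[1]))]
m=(abs(W[:,0]-.563)<.11)&(abs(W[:,1]+.205)<.11)
hsv=cv2.cvtColor(C[None],cv2.COLOR_BGR2HSV)[0]
for s in(0,1):
    k=m&(src==s)&(W[:,2]>.095)&(hsv[:,1]<90)
    P=W[k];print("head",s,len(P),P.mean(0))
    print(cv2.minAreaRect(P[:,:2].astype(np.float32)))
    q=P-P.mean(0);ev,V=np.linalg.eigh(q[:,:2].T@q[:,:2]);d=V[:,1];t=q[:,:2]@d
    print("dir",d,np.degrees(np.arctan2(d[1],d[0])),"ext",t.min(),t.max(),"slope z",np.polyfit(t,P[:,2],1))
    k=m&(src==s)&(W[:,2]<.016)&(W[:,2]>.005)&(hsv[:,1]<60)
    print("foot",k.sum(),cv2.minAreaRect(W[k][:,:2].astype(np.float32)))
# flaps
m=(abs(W[:,0]-.553)<.13)&(abs(W[:,1]-.2)<.2)&(W[:,2]>.125)
for s in(0,1):
    for lo,hi in((.0,.2),(.2,.4)):
        k=m&(src==s)&(W[:,1]>lo)&(W[:,1]<hi);P=W[k]
        if len(P)<10:continue
        c=P.mean(0);U,S,Vt=np.linalg.svd(P-c);n=Vt[2]
        print("flap",s,lo,len(P),c,"n",n,"rms",S[2]/len(P)**.5,P.min(0),P.max(0))
    k=(src==s)&(abs(W[:,0]-.553)<.13)&(abs(W[:,1]-.2)<.12)&(abs(W[:,2]-.11)<.006)
    print("rim",cv2.minAreaRect(W[k][:,:2].astype(np.float32)))
E
```

```text
head 0 495 [ 0.5618 -0.2106  0.1513]
((0.5467223525047302, -0.2001543492078781), (0.04211806133389473, 0.11597920209169388), 66.22564697265625)
dir [-0.9293  0.3693] 158.3266122057381 ext -0.04034413191654586 0.07575567235416678 slope z [-0.1141  0.1513]
foot 771 ((0.5615208745002747, -0.20528416335582733), (0.1097637414932251, 0.13278518617153168), 65.3313980102539)
head 1 554 [ 0.547 -0.195  0.156]
((0.5466670989990234, -0.19653066992759705), (0.0427350178360939, 0.11604658514261246), 64.87873840332031)
dir [-0.9129  0.4083] 155.90362807917086 ext -0.05835298746122245 0.05781923986212684 slope z [-0.2762  0.156 ]
foot 552 ((0.5626038312911987, -0.2029787302017212), (0.10866804420948029, 0.1283469796180725), 64.89180755615234)
flap 0 0.0 1128 [0.5494 0.1145 0.1691] n [-0.0074  0.9433 -0.3317] rms 0.01673876841450802 [0.4482 0.0011 0.125 ] [0.6469 0.127  0.2147]
flap 0 0.2 1394 [0.5553 0.2576 0.2005] n [-0.0302 -0.9701 -0.2409] rms 0.0019694994950452604 [0.4505 0.2348 0.1251] [0.6517 0.2812 0.2703]
rim ((0.5510505437850952, 0.1998368501663208), (0.17380543053150177, 0.2041720151901245), 88.93807983398438)
flap 1 0.0 509 [0.5404 0.1001 0.1689] n [-0.0263  0.5348 -0.8446] rms 0.021773758331909424 [0.4526 0.0005 0.125 ] [0.6466 0.1264 0.2157]
flap 1 0.2 187 [0.5539 0.2502 0.2313] n [-0.0347 -0.9724 -0.2307] rms 0.0007901572793564971 [0.4587 0.2387 0.127 ] [0.6512 0.2779 0.2699]
rim ((0.5519826412200928, 0.19790109992027283), (0.1624913215637207, 0.1994626671075821), 88.0212631225586)
```

```bash
cat >> h.py <<'E'
def plan(targets,start=None):
    """targets: list of (pos, Rotation, nrows); prints rows (mm,deg) in tool axes"""
    s=bot.sense(); p=np.array(s["tool_pos"]);r=R.from_euler("xyz",s["ee_rot"])
    if start: p,r=np.array(start[0]),start[1]
    for P,Q,n in targets:
        P=np.array(P,float); dv=(r.inv()*Q).as_rotvec()
        for i in range(n):
            d=r.inv().apply((P-p)/(n-i)); w=dv/n
            d=np.round(d*1000,1); w=np.round(np.degrees(w),2)
            print(*d,*w,sep=" ",end="; ")
            p=p+r.apply(d/1000); r=r*R.from_rotvec(np.radians(w))
        print()
down=lambda yaw:R.from_euler("xyz",[np.pi,0,yaw])
E
python3 - <<'E'
from h import *
W,col,f=cloud("scene")
m=(abs(W[:,0]-.55)<.09)&(W[:,1]>.08)&(W[:,1]<.16)&(W[:,2]>.13)
P=W[m];print(len(P),np.polyfit(P[:,2],P[:,1],1),P.min(0),P.max(0))
m=(abs(W[:,0]-.5)<.1)&(abs(W[:,1]+.046)<.11)&(W[:,2]>.03)
hsv=cv2.cvtColor(col[None],cv2.COLOR_BGR2HSV)[0]
m&=(hsv[:,0]>45)&(hsv[:,0]<80)&(hsv[:,1]>120);print("green",W[m].min(0),W[m].max(0))
plan([([.28,.5,.36],down(2.24),5),([.48,.18,.36],down(1.545),8),([.553,.06,.33],down(1.545),3)])
E
```

```text
955 [0.0294 0.1126] [0.46   0.1088 0.13  ] [0.6399 0.1252 0.2158]
green [ 0.4002 -0.1534  0.0644] [0.5248 0.025  0.1588]
-29.8 -24.3 -23.5 -0.0 0.0 7.49; -32.7 -20.2 -23.6 -0.0 0.0 7.49; -35.0 -15.8 -23.5 -0.0 0.0 7.49; -36.8 -11.1 -23.6 -0.0 0.0 7.49; -37.9 -6.3 -23.5 -0.0 0.0 7.49; 
-46.9 -5.2 -0.0 -0.0 0.0 4.98; -47.2 -1.1 -0.0 -0.0 0.0 4.98; -47.1 3.0 -0.0 -0.0 0.0 4.98; -46.6 7.0 -0.0 -0.0 0.0 4.98; -45.8 11.1 -0.0 -0.0 0.0 4.98; -44.7 15.0 -0.0 -0.0 0.0 4.98; -43.3 18.8 -0.0 -0.0 0.0 4.98; -41.4 22.6 -0.0 -0.0 0.0 4.98; 
-39.4 25.4 10.0 -0.0 0.0 -0.0; -39.4 25.3 10.0 -0.0 0.0 -0.0; -39.3 25.4 10.0 -0.0 0.0 -0.0;
```

Request:
arm_command(
  rows="-30 -24 -23.5 0 0 7.5; -33 -20 -23.5 0 0 7.5; -35 -16 -23.5 0 0 7.5; -37 -11 -23.5 0 0 7.5; -38 -6 -23.5 0 0 7.5; -47 -5 0 0 0 5; -47 -1 0 0 0 5; -47 3 0 0 0 5",
  gripper=0,
)

```text
clock: 2.05
tool_pos: [0.3567, 0.3789, 0.3604]
ee_rot: [3.14, -0.0, 1.974]
wrist_force: [0.8, 1.2, 0.3]
grip_width: -0.0003
gripper_force: 0.0
```

Request:
arm_command(
  rows="-46.5 7 0 0 0 5; -46 11 0 0 0 5; -44.5 15 0 0 0 5; -43 19 0 0 0 5; -41 22.5 0 0 0 5; -39 25 10 0 0 0; -39 25 10 0 0 0; -39 25 10 0 0 0",
)

```text
clock: 2.85
tool_pos: [0.5527, 0.06, 0.3299]
ee_rot: [3.14, -0.0, 1.541]
wrist_force: [0.5, 0.6, -0.1]
grip_width: -0.0002
gripper_force: 0.0
```

Run:
```python
from h import *
hin=np.array([.119,.1115]);r=.075
T=[([.553,.07,.2],down(1.545),5)]
for n,a in enumerate(np.radians([105,90,75,60,45,30,18,9,0,-3])):
    # fingertip point: on outer face offset ~12mm normal to flap
    off=.015*abs(np.sin(a))
    y=hin[0]+r*np.cos(a)-off; z=hin[1]+.003+r*np.sin(a)+.011
    T.append(([.553,y,z],down(1.545),1));print(np.round([y,z],3),end=" ")
print();plan(T)
s=bot.sense();print(s["tool_pos"],s["ee_rot"],s["wrist_force"])
```

```text
[0.085 0.198] [0.104 0.2  ] [0.124 0.198] [0.144 0.19 ] [0.161 0.179] [0.176 0.163] [0.186 0.149] [0.191 0.137] [0.194 0.126] [0.193 0.122] 
2.0 -0.0 26.0 0.01 -0.0 -0.05; 2.0 -0.0 26.0 0.01 -0.0 -0.05; 2.0 -0.0 26.0 0.01 -0.0 -0.05; 2.0 -0.0 25.9 0.01 -0.0 -0.05; 2.0 -0.1 26.0 0.01 -0.0 -0.05; 
15.1 -0.3 2.0 0.01 -0.02 0.02; 
18.9 -0.5 -2.5 0.0 0.0 -0.0; 
19.9 -0.5 2.5 0.0 0.0 -0.0; 
19.6 -0.6 7.5 0.0 0.0 -0.0; 
17.9 -0.4 12.0 0.0 0.0 -0.0; 
15.0 -0.4 15.5 0.0 0.0 -0.0; 
9.2 -0.2 14.3 0.0 0.0 -0.0; 
5.1 -0.2 11.5 0.0 0.0 -0.0; 
3.2 -0.1 11.7 0.0 0.0 -0.0; 
-0.8 0.1 3.9 0.0 0.0 -0.0; 
[0.5527 0.06   0.3299] [ 3.1405 -0.0003  1.541 ] [ 0.5361  0.5578 -0.0659]
```

Request:
arm_command(
  rows="2 0 26 0 0 0; 2 0 26 0 0 0; 2 0 26 0 0 0; 2 0 26 0 0 0; 2 0 26 0 0 0; 15 0 0 0 0 0; 18 0 0 0 0 0; 16 0 2 0 0 0",
)

```text
clock: 3.65
tool_pos: [0.5545, 0.1222, 0.1994]
ee_rot: [3.14, -0.0, 1.541]
wrist_force: [-0.5, -1.0, 0.6]
grip_width: -0.0
gripper_force: 0.3
```

Request:
arm_command(
  rows="17 0 6 0 0 0; 14 0 12 0 0 0; 12 0 14 0 0 0; 8 0 15 0 0 0; 4 0 13 0 0 0; 2 0 9 0 0 0; 0 0 4 0 0 0; 0 0 0 0 0 0",
)

```text
clock: 4.45
tool_pos: [0.5549, 0.1774, 0.1244]
ee_rot: [-3.14, 0.0, 1.541]
wrist_force: [-0.1, -0.2, -0.1]
grip_width: -0.0003
gripper_force: 0.0
```

Run:
```python
from h import *
W,col,f=cloud("scene")
cv2.imwrite("pics/s1.png",cv2.resize(f["color"][80:240,200:380],None,fx=3,fy=3))
print(bot.sense()["tool_pos"],bot.sense()["wrist_force"])
m=(abs(W[:,0]-.553)<.09)&(W[:,1]>.22)&(W[:,1]<.32)&(W[:,2]>.13)
P=W[m];print(len(P),np.polyfit(P[:,2],P[:,1],1),P.max(0))
```

```text
[0.5553 0.1773 0.1245] [-0.4509  0.8629 -0.1077]
803 [-0.119   0.2811] [0.6429 0.2789 0.5082]
```

View pics/s1.png

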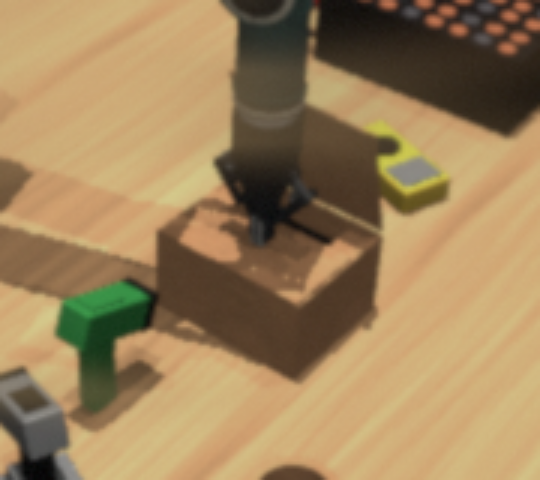

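Request:
arm_command(
  rows="0 0 2 0 0 0; 0 0 1.5 0 0 0; 0 0 0 0 0 0; 0 0 0 0 0 0; 0 0 -20 0 0 0; -4 0 -40 0 0 0; -4 0 -45 0 0 0; 0 0 -45 0 0 0",
)

```text
clock: 5.3
tool_pos: [0.5547, 0.1687, 0.2722]
ee_rot: [-3.141, 0.001, 1.54]
wrist_force: [0.1, -0.0, 0.4]
grip_width: -0.0001
gripper_force: 0.0
```

Run:
```python
from h import *
W,col,f=cloud("top")
print(bot.sense()["tool_pos"])
for y in(.13,.15,.17,.19,.21):
    m=(abs(W[:,0]-.49)<.03)&(abs(W[:,1]-y)<.01);print(y,np.median(W[m][:,2]),m.sum())
W,col,f=cloud("scene")
for y in(.13,.15,.17,.19,.21):
    m=(abs(W[:,0]-.6)<.03)&(abs(W[:,1]-y)<.01);print(y,np.median(W[m][:,2]),m.sum())
m=(abs(W[:,0]-.553)<.09)&(W[:,1]>.22)&(W[:,1]<.29)&(W[:,2]>.13)
P=W[m];print(len(P),np.polyfit(P[:,2],P[:,1],1),P.min(0),P.max(0))
```

```text
[0.559  0.17   0.2822]
0.13 0.11257155747155446 209
0.15 0.1150522193280519 175
0.17 0.11709703704089897 240
0.19 0.6311054149582742 467
0.21 0.6364036373323432 253
0.13 0.5044470814750228 430
0.15 0.46886233063378924 747
0.17 0.44325791420714317 524
0.19 0.5154667313081901 187
0.21 0.5292432596976239 141
1087 [-0.1172  0.2818] [0.4631 0.2201 0.1301] [0.6427 0.2795 0.6479]
```

Request:
arm_command(
  rows="0 0 45 0 0 0; 3 0 45 0 0 0; 3 0 45 0 0 0; 0 0 20 0 0 0; 0 0 5 0 0 0; 0 0 2 0 0 0; 0 0 0 0 0 0; 0 0 0 0 0 0",
)

```text
clock: 6.2
tool_pos: [0.5542, 0.1753, 0.1224]
ee_rot: [-3.139, 0.001, 1.541]
wrist_force: [-35.3, -9.3, 75.3]
grip_width: 0.0003
gripper_force: 37.4
```

Request:
arm_command(
  rows="0 0 -5 0 0 0; 0 0 -25 0 0 0; -4 0 -40 0 0 0; -4 0 -45 0 0 0; 0 0 -45 0 0 0; 0 0 -50 0 0 0; 30 0 0 0 0 0; 48 0 0 0 0 0",
)

```text
clock: 7.0
tool_pos: [0.5592, 0.2444, 0.3225]
ee_rot: [3.136, -0.001, 1.537]
wrist_force: [0.4, 0.5, -0.8]
grip_width: 0.0
gripper_force: 0.0
```

Request:
arm_command(
  rows="50 0 0 0 0 0; 45 0 0 0 0 0; 0 0 40 0 0 0; 0 0 45 0 0 0; 0 0 42 0 0 0; 0 0 0 0 0 0; 0 0 0 0 0 0; 0 0 0 0 0 0",
)

```text
clock: 7.8
tool_pos: [0.562, 0.3413, 0.1954]
ee_rot: [3.138, -0.002, 1.541]
wrist_force: [0.6, 1.5, 0.7]
grip_width: 0.0001
gripper_force: 0.0
```

Request:
arm_command(
  rows="-20 0 -10 0 0 0; -20 0 -7 0 0 0; -20 0 0 0 0 0; -20 0 0 0 0 0; -17 0 6 0 0 0; -17 0 11 0 0 0; -14 0 16 0 0 0; -10 0 18 0 0 0",
)

```text
clock: 8.6
tool_pos: [0.5558, 0.2007, 0.1569]
ee_rot: [-3.141, 0.0, 1.54]
wrist_force: [0.6, -0.5, -0.1]
grip_width: 0.0005
gripper_force: 0.2
```

Request:
arm_command(
  rows="-7 0 15 0 0 0; -4 0 12 0 0 0; -2 0 5 0 0 0; 0 0 1 0 0 0; 0 0 0 0 0 0; 0 0 0 0 0 0; 0 0 0 0 0 0; 0 0 0 0 0 0",
)

```text
clock: 9.4
tool_pos: [0.5549, 0.1901, 0.1277]
ee_rot: [-3.14, -0.0, 1.542]
wrist_force: [-9.6, -0.6, 16.6]
grip_width: 0.0001
gripper_force: 8.5
```

Run:
```python
from h import *
plan([([.555,.19,.26],down(1.541),3),([.555,.0,.27],down(2.13),5),([.555,-.201,.24],down(2.714),6),([.555,-.201,.24],down(2.714),2)])
```

```text
-0.0 -0.0 -44.1 -0.03 -0.0 0.01; -0.1 -0.0 -44.1 -0.03 -0.0 0.01; -0.0 -0.1 -44.1 -0.03 -0.0 0.01; 
-38.0 1.1 -2.0 -0.0 -0.0 -6.75; -37.9 -3.3 -2.0 -0.0 -0.0 -6.75; -37.2 -7.8 -2.0 -0.0 -0.0 -6.75; -36.0 -12.1 -2.0 -0.0 -0.0 -6.75; -34.3 -16.2 -2.0 -0.0 -0.0 -6.75; 
-28.4 -17.8 5.0 -0.0 -0.0 -5.57; -26.5 -20.4 5.0 -0.0 -0.0 -5.57; -24.4 -22.9 5.0 -0.0 -0.0 -5.57; -22.1 -25.2 5.0 -0.0 -0.0 -5.57; -19.6 -27.3 5.0 -0.0 -0.0 -5.57; -16.8 -29.0 5.0 -0.0 -0.0 -5.57; 
0.0 0.0 -0.0 0.0 -0.01 -0.01; 0.0 0.0 -0.0 0.0 -0.01 -0.01;
```

Request:
arm_command(
  rows="0 0 -44 0 0 0; 0 0 -44 0 0 0; 0 0 -44 0 0 0; -38 1 -2 0 0 -6.75; -38 -3.5 -2 0 0 -6.75; -37 -8 -2 0 0 -6.75; -36 -12 -2 0 0 -6.75; -34.5 -16 -2 0 0 -6.75",
)

```text
clock: 10.2
tool_pos: [0.5554, -0.0015, 0.267]
ee_rot: [3.141, 0.0, 2.136]
wrist_force: [0.2, 0.8, 0.1]
grip_width: -0.0001
gripper_force: 0.0
```

Request:
arm_command(
  rows="-28.5 -18 5 0 0 -5.6; -26.5 -20.5 5 0 0 -5.6; -24.5 -23 5 0 0 -5.6; -22 -25 5 0 0 -5.6; -19.5 -27.5 5 0 0 -5.6; -17 -29 5 0 0 -5.6; 0 0 0 0 0 0; 0 0 0 0 0 0",
  gripper=1,
)

```text
clock: 11.0
tool_pos: [0.5554, -0.2021, 0.2365]
ee_rot: [3.141, -0.001, 2.714]
wrist_force: [-0.3, 0.6, -0.2]
grip_width: 0.0855
gripper_force: 0.0
```

Run:
```python
from h import *
s=bot.sense();T=R.from_euler("xyz",s["ee_rot"])
print(s["tool_pos"],s["ee_rot"],s["grip_width"],s["joint_pos"])
f=optics.grab_frame("wrist");cv2.imwrite("pics/w1.png",f["color"])
g=dict(f);M=np.array(f["tool_from_camera"])
g["rvec"]=np.zeros(3);g["tvec"]=np.zeros(3)
P,col,_=cloud("",g)
W=T.apply(P@M[:3,:3].T+M[:3,3])+s["tool_pos"]
m=(abs(W[:,0]-.555)<.1)&(abs(W[:,1]+.2)<.1)&(W[:,2]>.13)&(W[:,2]<.18)
print(m.sum(),cv2.minAreaRect(W[m][:,:2].astype(np.float32)),W[m].max(0))
W,col,f=cloud("scene")
for x in(.48,.55,.62):
  for y in(.14,.17,.2,.23,.26):
    m=(abs(W[:,0]-x)<.015)&(abs(W[:,1]-y)<.01)&(W[:,2]<.3);print(np.round(np.median(W[m][:,2]),4),end=" ")
for l in["label"]:print(models.pinpoint(l,"scene"))
```

```text
[ 0.5554 -0.2021  0.2365] [ 3.1411 -0.0013  2.7143] 0.08545034940911915 [-0.3913  0.1109  1.7949  0.0005  1.2371 -1.535 ]
8350 ((0.5384089350700378, -0.19384680688381195), (0.0422457791864872, 0.10818229615688324), 64.7389907836914) [ 0.5946 -0.1518  0.1726]
0.1185 0.1187 0.1189 0.1177 0.1193 0.119 0.1194 0.1198 0.1199 0.1179 0.1192 0.1187 0.1188 0.1189 0.1192 [{'point': [0.5549, 0.1995, 0.1184], 'conf': 0.73}]
```

View pics/w1.png

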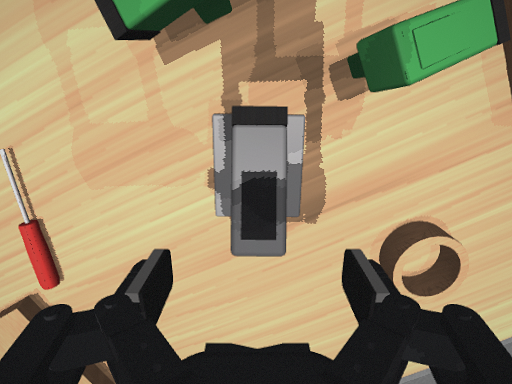

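Request:
arm_command(
  rows="0 0 25 0 0 0.8; 0 0 30 0 0 0; 0 0 25 0 0 0; 0 0 16 0 0 0; 0 0 10 0 0 0; 0 0 0 0 0 0; 0 0 0 0 0 0; 0 0 0 0 0 0",
)

```text
clock: 11.95
tool_pos: [0.5569, -0.2021, 0.133]
ee_rot: [3.141, 0.003, 2.703]
wrist_force: [-0.1, -0.6, -0.4]
grip_width: 0.0852
gripper_force: 0.0
```

Request:
arm_command(
  rows="0 0 0 0 0 0; 0 0 0 0 0 0; 0 0 0 0 0 0; 0 0 0 0 0 0; 0 0 0 0 0 0; 0 0 0 0 0 0; 0 0 0 0 0 0; 0 0 0 0 0 0",
  gripper=0,
  squeeze=80,
)

```text
clock: 12.75
tool_pos: [0.5562, -0.2019, 0.132]
ee_rot: [3.142, 0.001, 2.703]
wrist_force: [0.2, 0.2, 5.9]
grip_width: 0.0412
gripper_force: 81.1
```

Gripped at 41 mm. Lift slowly straight up.

Request:
arm_command(
  rows="0 0 -5 0 0 0; 0 0 -10 0 0 0; 0 0 -12 0 0 0; 0 0 -15 0 0 0; 0 0 -15 0 0 0; 0 0 -20 0 0 0; 0 0 -25 0 0 0; 0 0 -25 0 0 0",
)

```text
clock: 13.55
tool_pos: [0.5555, -0.2016, 0.2604]
ee_rot: [-3.142, 0.0, 2.703]
wrist_force: [0.7, 0.5, -1.1]
grip_width: 0.041
gripper_force: 80.9
```

Request:
arm_command(
  rows="0 0 -30 0 0 0; 0 0 -30 0 0 0; 0 0 -30 0 0 0; 0 0 -20 0 0 0; 0 0 0 0 0 0; 0 0 0 0 0 0; 0 0 0 0 0 0; 0 0 0 0 0 0",
)

```text
clock: 14.35
tool_pos: [0.5548, -0.2014, 0.3662]
ee_rot: [-3.141, -0.003, 2.703]
wrist_force: [-0.2, 0.1, -0.9]
grip_width: 0.041
gripper_force: 80.9
```

Run:
```python
from h import *
s=bot.sense();print({k:s[k] for k in("tool_pos","ee_rot","grip_width","joint_pos","wrist_force","moment")})
W,col,f=cloud("scene");cv2.imwrite("pics/s2.png",f["color"][90:290,120:360].repeat(3,0).repeat(3,1))
for c in("scene","top"):
    if c=="top":optics.grab_frame(c)
    for l in("scanner","lens"):print(c,l,[(np.round(d["point"],3),d["conf"]) for d in models.pinpoint(l,c)])
```

```text
{'tool_pos': array([ 0.5548, -0.2014,  0.3662]), 'ee_rot': array([-3.1414, -0.0035,  2.7027]), 'grip_width': 0.04104548430639178, 'joint_pos': array([-0.3904,  0.0545,  1.6203, -0.    ,  1.4703, -1.5222]), 'wrist_force': array([-0.2148,  0.107 , -0.9435]), 'moment': array([ 0.02  , -0.0141, -0.0141])}
scene scanner [(array([ 0.564, -0.204,  0.251]), 0.86), (array([ 0.503, -0.044,  0.003]), 0.58), (array([ 0.372, -0.172, -0.001]), 0.56)]
scene lens []
top scanner [(array([ 0.557, -0.207,  0.253]), 0.88), (array([ 0.382, -0.17 ,  0.   ]), 0.84), (array([ 0.498, -0.043, -0.003]), 0.82)]
top lens []
```

View pics/s2.png

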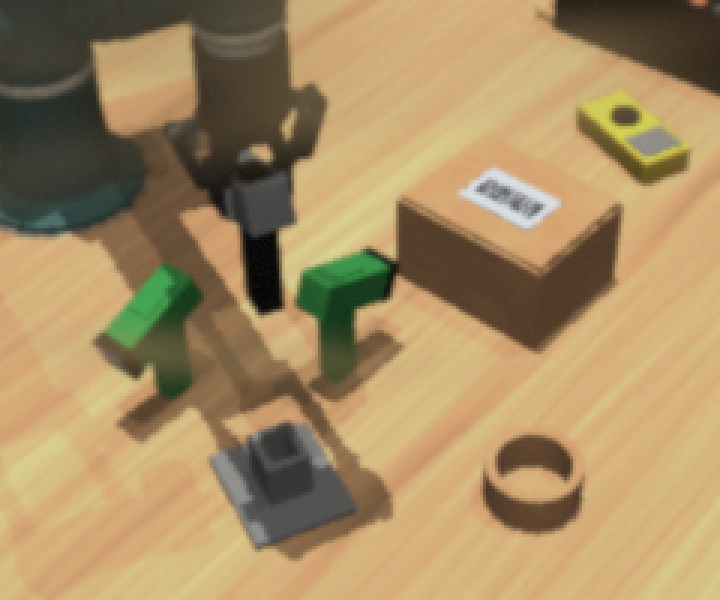

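Run:
```python
from h import *
psi=np.radians(20);Rd=down(np.pi+psi);Rt=Rd*R.from_rotvec([0,-np.radians(50),0])
e=np.array([np.cos(psi),np.sin(psi),0]);lab=np.array([.5535,.1985,.117])
s20,c20=np.sin(np.radians(20)),np.cos(np.radians(20))
lens=lab+.1*(s20*e+c20*np.array([0,0,1]))
tcp=lens-Rt.apply([.066,0,.018]);print(lens,tcp,Rt.as_euler("xyz"),Rt.apply([0,0,1]))
up=tcp+[0,0,.09]
plan([([.545,-.03,.38],down(np.pi-.06),7),(up-[.06,.02,0],Rd,5),(up,Rt,8),(tcp,Rt,4)])
```

```text
[0.5856 0.2102 0.211 ] [0.6125 0.22   0.2731] [-3.1416  0.8727 -2.7925] [ 0.7198  0.262  -0.6428]
11.8 21.6 -1.7 0.0 -0.01 -3.1; 10.6 22.2 -1.7 0.0 -0.01 -3.1; 9.4 22.7 -1.8 0.0 -0.01 -3.1; 8.1 23.2 -1.7 0.0 -0.01 -3.1; 6.9 23.5 -1.8 0.0 -0.01 -3.1; 5.6 23.9 -1.7 0.0 -0.01 -3.1; 4.3 24.2 -1.8 0.0 -0.01 -3.1; 
1.3 46.0 3.4 -0.0 0.0 -4.69; -2.5 46.0 3.4 -0.0 0.0 -4.69; -6.3 45.6 3.4 -0.0 0.0 -4.69; -10.0 44.9 3.4 -0.0 0.0 -4.69; -13.6 43.9 3.3 -0.0 0.0 -4.69; 
-7.9 -0.2 0.0 -0.0 -6.25 0.0; -7.9 -0.2 0.9 -0.0 -6.25 0.0; -7.7 -0.2 1.7 -0.0 -6.25 0.0; -7.5 -0.2 2.5 -0.0 -6.25 0.0; -7.1 -0.2 3.3 -0.0 -6.25 0.0; -6.7 -0.2 4.1 -0.0 -6.25 0.0; -6.3 -0.2 4.8 -0.0 -6.25 0.0; -5.7 -0.3 5.5 -0.0 -6.25 0.0; 
17.2 0.0 14.5 -0.0 0.01 0.0; 17.3 0.0 14.5 -0.0 0.01 0.0; 17.2 0.0 14.4 -0.0 0.01 0.0; 17.3 0.0 14.5 -0.0 0.01 0.0;
```

Request:
arm_command(
  rows="12 21.5 -1.5 0 0 -3.1; 10.5 22 -1.5 0 0 -3.1; 9.5 22.5 -2 0 0 -3.1; 8 23 -2 0 0 -3.1; 7 23.5 -2 0 0 -3.1; 5.5 24 -1.5 0 0 -3.1; 4.5 24 -2 0 0 -3.1; 1.5 46 3.5 0 0 -4.7",
)

```text
clock: 15.45
tool_pos: [0.5461, 0.0147, 0.3783]
ee_rot: [-3.14, 0.002, -3.12]
wrist_force: [0.7, 0.0, -1.9]
grip_width: 0.041
gripper_force: 81.2
```

Request:
arm_command(
  rows="-2.5 46 3.5 0 0 -4.7; -6.5 45.5 3.5 0 0 -4.7; -10 45 3.5 0 0 -4.7; -13.5 44 3 0 0 -4.7; -8 0 0 0 -6.25 0; -8 0 1 0 -6.25 0; -8 0 2 0 -6.25 0; -7.5 0 2.5 0 -6.25 0",
)

```text
clock: 16.25
tool_pos: [0.5825, 0.2109, 0.364]
ee_rot: [-3.141, 0.441, -2.791]
wrist_force: [-0.1, 0.1, -1.3]
grip_width: 0.0415
gripper_force: 81.4
```

Request:
arm_command(
  rows="-7 0 3.5 0 -6.25 0; -6.5 0 4 0 -6.25 0; -6 0 5 0 -6.25 0; -6 0 5.5 0 -6.25 0; 0 0 0 0 0 0; 0 0 0 0 0 0; 0 0 0 0 0 0; 0 0 0 0 0 0",
)

```text
clock: 17.05
tool_pos: [0.6128, 0.2215, 0.3653]
ee_rot: [-3.141, 0.874, -2.791]
wrist_force: [0.3, 0.1, -0.8]
grip_width: 0.0413
gripper_force: 81.5
```

Run:
```python
from h import *
s=bot.sense();print({k:s[k] for k in("tool_pos","ee_rot","grip_width","joint_pos","wrist_force")})
psi=np.radians(20);Rt=down(np.pi+psi)*R.from_rotvec([0,-np.radians(50),0])
plan([([.6125,.22,.2731],Rt,6)])
f=optics.grab_frame("scene");cv2.imwrite("pics/s3.png",f["color"][60:260,180:400].repeat(3,0).repeat(3,1))
for l in("scanner","lens"):print(l,[(np.round(d["point"],3),d["conf"]) for d in models.pinpoint(l,"scene")])
```

```text
{'tool_pos': array([0.6128, 0.2215, 0.3653]), 'ee_rot': array([-3.1412,  0.8742, -2.7912]), 'grip_width': 0.041295412574188575, 'joint_pos': array([ 0.2815, -0.2986,  2.1531,  0.1299,  0.4172, -1.7339]), 'wrist_force': array([ 0.284 ,  0.0644, -0.8189])}
11.9 -0.2 9.8 0.01 0.01 0.01; 11.9 -0.2 9.8 0.01 0.01 0.01; 11.9 -0.2 9.7 0.01 0.01 0.01; 11.8 -0.2 9.8 0.01 0.01 0.01; 11.9 -0.2 9.7 0.01 0.01 0.01; 11.8 -0.3 9.8 0.01 0.01 0.01; 
scanner [(array([0.7  , 0.248, 0.296]), 0.67), (array([ 0.502, -0.046,  0.002]), 0.61), (array([ 0.376, -0.172, -0.002]), 0.56)]
lens []
```

View pics/s3.png

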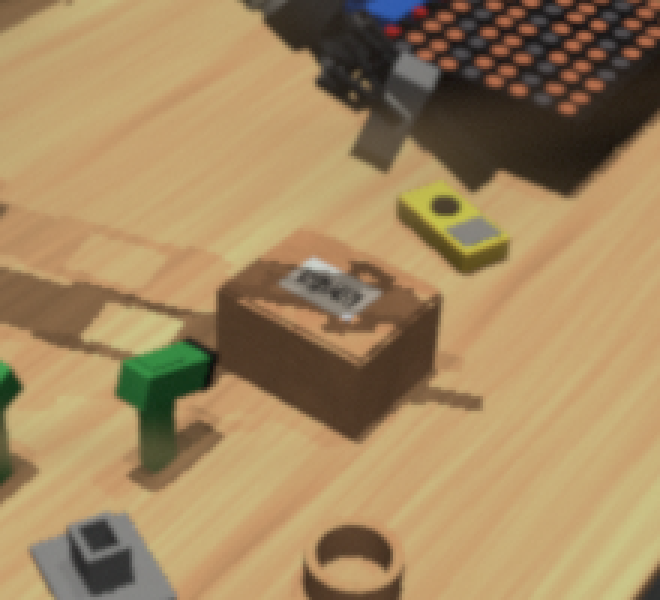

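Request:
arm_command(
  rows="12 0 9.5 0 0 0; 12 0 10 0 0 0; 12 0 9.5 0 0 0; 12 0 10 0 0 0; 12 0 9.5 0 0 0; 11 0 9.5 0 0 0; 0 0 0 0 0 0; 0 0 0 0 0 0",
)

```text
clock: 18.0
tool_pos: [0.6108, 0.2208, 0.2715]
ee_rot: [3.142, 0.872, -2.792]
wrist_force: [1.0, -0.2, -1.1]
grip_width: 0.0415
gripper_force: 81.5
```

Request:
arm_command(
  rows="0 0 0 0 0 0; 0 0 0 0 0 0; 0 0 0 0 0 0; 0 0 0 0 0 0; 0 0 0 0 0 0; 0 0 0 0 0 0; 0 0 0 0 0 0; 0 0 0 0 0 0",
)

```text
clock: 18.8
tool_pos: [0.6105, 0.2207, 0.2714]
ee_rot: [-3.142, 0.873, -2.792]
wrist_force: [-0.6, -0.3, -1.8]
grip_width: 0.041
gripper_force: 81.5
```

Run:
```python
from h import *
s=bot.sense();print({k:s[k] for k in("tool_pos","ee_rot","grip_width","qd","wrist_force")})
T=R.from_euler("xyz",s["ee_rot"]);lens=T.apply([.066,0,.018])+s["tool_pos"]
s20,c20=np.sin(np.radians(20)),np.cos(np.radians(20))
b=T.apply([c20,0,s20]);lab=np.array([.5535,.1985,.117]);v=lab-lens;t=v@b
print("lens",lens,"slant",np.degrees(np.arccos(-b[2])),"dist",t,"miss",v-t*b)
f=optics.grab_frame("scene");cv2.imwrite("pics/s4.png",f["color"][60:260,180:400].repeat(3,0).repeat(3,1))
for l in("scanner","lens","label"):print(l,[(np.round(d["point"],3),d["conf"]) for d in models.pinpoint(l,"scene")])
```

```text
{'tool_pos': array([0.6105, 0.2207, 0.2714]), 'ee_rot': array([-3.1416,  0.8726, -2.7916]), 'grip_width': 0.04104354222422525, 'qd': array([ 0.0023,  0.0005,  0.0004, -0.0004,  0.0005,  0.0003]), 'wrist_force': array([-0.6232, -0.3308, -1.7801])}
lens [0.5836 0.2109 0.2092] slant 20.005490193633364 dist 0.09780026763875514 miss [ 0.0013 -0.0009 -0.0003]
scanner [(array([ 0.374, -0.17 , -0.002]), 0.91), (array([0.698, 0.247, 0.201]), 0.78)]
lens []
label [(array([0.553, 0.195, 0.119]), 0.93)]
```

View pics/s4.png

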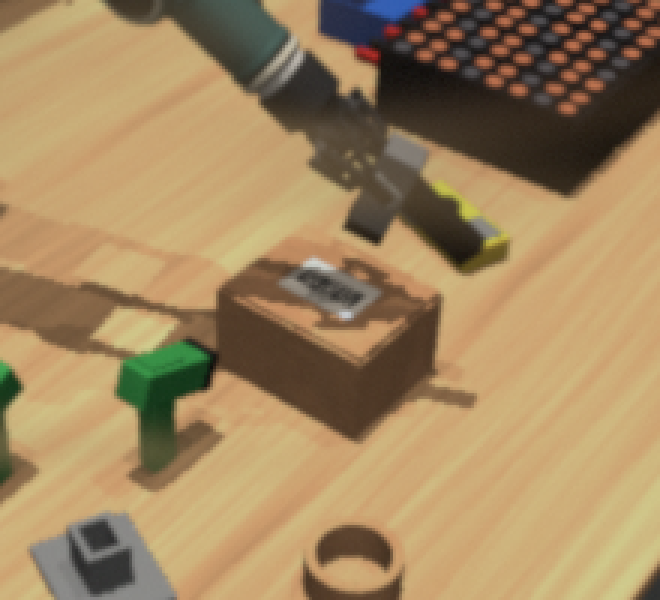

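The scanner hangs nose-down above the label on the flat-closed carton and touches nothing. Handing in.

```bash
python3 -c "
from plant import bot
print(bot.finish_job())"
```

```text
the job is handed in; nothing more can be done
None
```

The job is handed in, though no verdict came back: both flaps are shut, inner one first, and the scanner is held still in the gripper about 98 mm from the label, slanted 20° from straight down and aimed within about 2 mm of the label's middle by my reckoning.

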